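# Fish a dropped spacer out of an open power supply with sprung long-nose pliers

## Robot

A 7-joint arm with a two-finger parallel gripper is mounted at the origin on the work surface. World frame = base frame: x ahead of the robot, y to its left, z up, the work surface at z = 0. Lengths are in mm, angles in rad, forces in N, time in s.
With the tool pointing down it reaches from about 400 to 875 mm from the base axis. Payload 4.4 kg.
Tool frame: the origin (TCP) lies midway between the tips of the shut fingers; the grasp point (between the pads) lies ctrl.grip_depth behind it (ctrl.grip_depth is the distance from the TCP to the grasp point, in mm); z points along the fingers, y is the line along which they close (so a half turn about z gives the same grasp; the last joint's range is limited). The gripper opens to 85 mm and grips with 20 to 120 N. Pads are 22 mm wide; open, the fingers measure 114 mm over their backs; the gripper's body (76 mm by 85 mm) begins 54 mm behind the grasp point. The pads swing forward as they close: fully open they stand 13 mm farther back than shut.
Start: joints at [1.176, 0.628, 0.038, 1.517, -0.027, 0.996, -0.02], TCP at [209.918, -615.185, 231.313] pointing down, gripper open.
Joint ranges: [-3.06, 3.06], [-0.37, 2.12], [-1.25, 1.32], [0.18, 2.47], [-1.1, 4.24], [0.23, 1.98], [-2.94, 2.94]. Speed limits (rad/s): [2.57, 2.57, 3.14, 3.14, 3.14, 3.14, 3.14].

## Interface

Orientations are given as [roll, pitch, yaw] about the fixed x, y, z axes, in that order (R = Rz(yaw) Ry(pitch) Rx(roll)).
In Python, from cell import ctrl gives the robot as it stands.
- The arm moves only by the tool carry_out, never from a script. Its argument "deltas" is one flat list of numbers, 7 for each row, row after row: the turn, a rotation vector about the tool's x, y, z in degrees, then the shift along the tool's x, y, z in m, then the closure, from -1 (fully open) to 1 (shut). In form: [wx, wy, wz, dx, dy, dz, claw, wx, wy, wz, dx, dy, dz, claw, ...]. A call has 1 to 12 rows; each row shifts and turns the commanded pose from where the row before left it, along the tool's axes as they then stand; what a row does not reach is not made up. A row lasts 1/8 s, in which the tool goes at most 62.5 mm and 10.7 degrees, less where a joint would pass 70% of its speed; a pose out of reach is approached as far as the arm can. A call with a gripper value outside its range is refused whole. The fingers move at their own pace and stop on an object; the grip force is fixed at half the most. Time passes only in rows, so rows that do not move let the fingers close. It gives the time, the measured TCP pose, the force, the opening and the grip force at its end, in the units of the state.
- ctrl.read_state(): the state, without advancing time (a new reading comes with each control period).
- ctrl.get_image(name): name is "side" or "top" or "wrist"; returns the picture (400x640x3 uint8, red, green, blue); there is no depth.
- ctrl.calibration(name): a dict with "mtx" (3x3 intrinsics, pixels), "R" (3x3) and "t" (3): a world point X has camera coordinates R X + t. Camera axes: x right, y down, z forward; pixel columns grow to the right and rows downward; lengths in mm; the calibration is good to about 2 mm. A picture is of the moment at which its call begins: read the wrist's pose just before it. calibration takes no time and is no camera call; for the wrist camera it gives the pose at the moment of the call.
- ctrl.finish_job(): hands the job in; it is judged then, once.
The state is a dict: "clock": time; "qpos": joint angles; "qd": joint speeds; "tau": joint torques, N m; "eef_pos": TCP position; "tool_rot": TCP orientation; "force": force on the tool from outside, world axes, zero at the start; "torque": the same for the moment, N m; "width": finger opening in mm; "gripper_force": force on a finger pad.
Only numpy, scipy, OpenCV 4.12 (cv2) and the standard library are available. Lean on these libraries where they do the work, as an engineer would, in place of code of your own. Each camera call takes 0.05 s, during which the arm holds its last target. There are 200 camera calls.

## Task

A brass hex spacer has dropped onto the circuit board in the narrow well between the heat sinks of the open power supply. Take the sprung long-nose pliers from their stand, grip the spacer with them (the gripper's fingers must not touch it), lift it out without jabbing the board, and set it down on the floor of the steel parts tray before letting it go. Then stand the pliers back, nose down, in the same pocket of the stand, and leave the other things on the bench where they are.

Things in the scene. Friction and masses are not known exactly. Their poses are not given: they have to be found in the camera images.
- pliers: Sprung long-nose pliers, 200 mm long, about 140 g, dark steel, red handles, used as tongs. They start standing nose down in the stand's pocket. Origin: midway between the two jaw tips, at their very end. z: from the tips to the handles (up as they stand); y: the direction in which jaws and handles open and close; x: along the pivot bolt.
- pliers_pivot (a point): The pivot, a boss of 26 mm diameter, 108 mm above the tips. Below it are the two jaws, each 9 mm wide (x) and 5 mm thick (y) over the lowest 53 mm, above that 11 by 7 mm. At rest the tips are 28 mm apart inside, 38 mm over their outsides. Jaw faces are parallel when they hold the spacer (14 to 15 mm apart).
- pliers_grip (a point): Where to grip: midway between the handles, 172 mm above the tips, 28 mm below the handles' ends; fingers close along its y. Handles: 14 mm wide (x), from 138 to 200 mm above the tips, outer faces flat. Width over them here: 44 mm at rest, 41 at 22 mm tip gap, 36 on the spacer (faces then parallel), 28 shut. When open they splay: about 47 mm wide at 190 mm.
- jaw_left (a joint): How far one half is squeezed (rad): 0 at rest (sprung open), 0.028 at 22 mm tip gap, about 0.063 with the spacer in the jaws, 0.13 shut. The spring pushes back at the handles, on each side, with about 4 N at rest, 6 N at 22 mm gap, 9 N on the spacer, 14 N shut; about 0.6 of any further squeeze arrives at the tips.
- jaw_right (a joint): The same for the other half; the two normally read alike. Tip gap in mm = 28 - 108 times the sum of both. 1 mm less over the handles is about 1.7 mm less at the tips.
- spacer: Brass hexagonal spacer, 30 mm long, 13 mm across flats (15 mm across corners), about 35 g, lying on one flat, so that its corners face sideways. Origin: its centre, 6.5 mm above what it lies on. x: along its length. It starts on the board at the bottom of the well, lying roughly along the well.
- psu: Open power supply in an aluminium chassis, 140 (x) by 230 (y) mm, fixed to the bench, 80 mm high. Origin: in the middle of its underside. Two finned aluminium heat sinks run along y and stand 80 mm above the bench; between them are a dark transformer with yellow tape (72 mm high) and two dark blue capacitors (64 mm high), and between transformer and capacitor is the well.
- well (a point): Middle of the well's floor, which is the green circuit board, 12 mm above the bench. The well is 48 mm wide between the heat sinks (x) and 60 mm long between transformer and capacitor (y), from 30 mm to either side of this point. Axes as psu.
- well_mouth (a point): Middle of the well's mouth, level with the heat sinks' tops, 68 mm above its floor.
- stand: Black plastic tool stand, a block of 64 (x) by 130 (y) by 75 mm high, fixed to the bench, with an oblong pocket in its middle for the pliers and two unused round holes. Origin: middle of its underside. The pocket is 17 mm (x) by 46 mm (y) and 67 mm deep, with a 3 mm chamfer round its mouth; the pliers stand in it opening along the stand's y.
- pocket (a point): Middle of the pocket's floor in the stand, 8 mm above the bench. The pliers' origin is here when they stand in it. Axes as stand.
- tray: Open steel parts tray, 110 (x) by 150 (y) mm, 22 mm high, walls 3 mm thick, fixed to the bench, empty. Origin: middle of its underside.
- tray_in (a point): Middle of the tray's inner floor, 3 mm above the bench. Axes as tray.
- screwdriver: Bystander: screwdriver with an orange handle, 170 mm long, lying on the mat. Leave alone.
- cleaner: Bystander: small bottle with a blue label, 38 mm in diameter, 95 mm high. Leave alone.
- board: Bystander: loose green circuit board with a black connector, 110 by 80 mm. Leave alone.
Not all that is in view belongs to the job. There is more than one size of the stand; the one meant has the size given above.

How it is judged:
By the outcome, as a careful person would: the job done as asked, in the order asked, and still so for the second after the job is handed in, with the robot touching nothing.
It also fails if it takes over 59 s, if anything falls off the work surface, if the arm or the gripper's body presses on something with over 40 N, if the wrist force passes 120 N, or if a joint passes its speed limit or range.

## Working session

There is one attempt and no reset: what is moved stays moved. The work goes in short steps, Python scripts to look and compute and a tool call to move; the robot and the scene stay as the last step left them, time stands still between calls to the robot, and variables do not carry over. Pictures are saved under pics/ and viewed, at most 10 in all, crops included, and the job is handed in when it is done.

Besides the shell and the picture viewer there is one more tool, called after "Request:" as a command line: name --argument value ..., lists and objects as JSON in quotes. carry_out: Moves the arm, as the interface text tells. Its arguments: {"type":"object","properties":{"deltas":{"type":"array"}},"required":["deltas"]}

```bash
ls; mkdir -p pics
python3 - <<'E'
from cell import ctrl
import cv2,numpy as np
s=ctrl.read_state(); print(s, ctrl.grip_depth)
for n in ("side","top"):
    cv2.imwrite(f"pics/{n}0.png",ctrl.get_image(n)[:,:,::-1]); c=ctrl.calibration(n); print(n,{k:np.round(v,3).tolist() for k,v in c.items()})
E
```

```text
pics
{'clock': 0.0, 'qpos': array([ 1.17620276,  0.62930424,  0.03844153,  1.51839978, -0.02701274,
        0.99627159, -0.01998688]), 'qd': array([-0.00012136,  0.00086008, -0.00021745,  0.00136549,  0.00131101,
       -0.00042547,  0.00032161]), 'tau': array([ 1.44542469e-04, -5.63414204e+01,  1.22631546e+00, -1.93444848e+01,
        1.09642575e-02,  1.05832180e-02,  2.81788527e-05]), 'eef_pos': array([ 209.71350978, -614.5749935 ,  230.40604994]), 'tool_rot': array([-3.13972758e+00,  1.20066817e-05,  3.28799389e-01]), 'force': array([-0.12680253,  0.50846836,  0.17578966]), 'torque': array([-0.04020741, -0.01819357,  0.02900001]), 'gripper_force': 0.0, 'width': 85.17521408261602} 18.700000000000003
side {'mtx': [[478.732, 0.0, 322.411], [0.0, 478.732, 199.417], [0.0, 0.0, 1.0]], 'R': [[-0.994, -0.109, -0.013], [-0.053, 0.582, -0.811], [0.096, -0.806, -0.584]], 't': [503.787, 187.837, 1409.775]}
top {'mtx': [[398.871, 0.0, 320.235], [0.0, 398.871, 203.103], [0.0, 0.0, 1.0]], 'R': [[-0.028, -0.999, -0.018], [-0.987, 0.03, -0.161], [0.161, 0.014, -0.987]], 't': [-56.276, 516.993, 1090.391]}
```

View pics/top0.png

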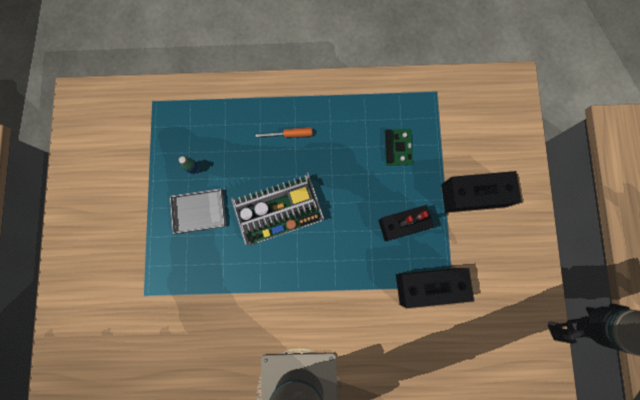

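View pics/side0.png

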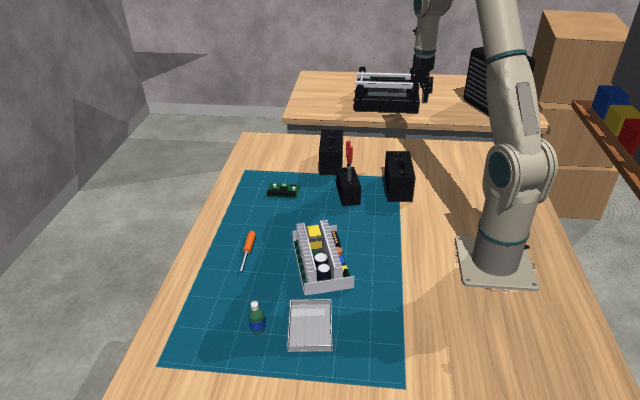

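The top view shows the pliers with red handles in the small stand at (408,221). The two larger stands at (481,190) and (435,286) are empty decoys. The PSU is at (278,208), with the yellow transformer at (300,195), the capacitors at (247–262,211) and the well at about (281,204). The tray is at (198,211). The side view agrees, with the pliers at (349,170) and the tray at (310,325). I'll look closer in a composite crop.

```bash
cat > h.py <<'E'
from cell import ctrl
import cv2,numpy as np
from scipy.spatial.transform import Rotation as Ro
def bp(c,u,v,z):
    d=c['R'].T@np.linalg.inv(c['mtx'])@[u,v,1.]; o=-c['R'].T@c['t']; return o+d*(z-o[2])/d[2]
def pj(c,X):
    p=c['mtx']@(c['R']@np.asarray(X,float)+c['t']); return p[:2]/p[2]
E
python3 - <<'E'
import cv2,numpy as np
t=cv2.imread("pics/top0.png"); s=cv2.imread("pics/side0.png")
z=lambda im,x,y,w,h:cv2.resize(im[y:y+h,x:x+w],(400,300),interpolation=cv2.INTER_CUBIC)
cv2.imwrite("pics/c1.png",np.vstack([np.hstack([z(t,226,170,100,75),z(t,360,185,100,75)]),np.hstack([z(s,280,215,100,75),z(s,310,135,100,75)])]))
E
```

```text
(no output)
```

View pics/c1.png

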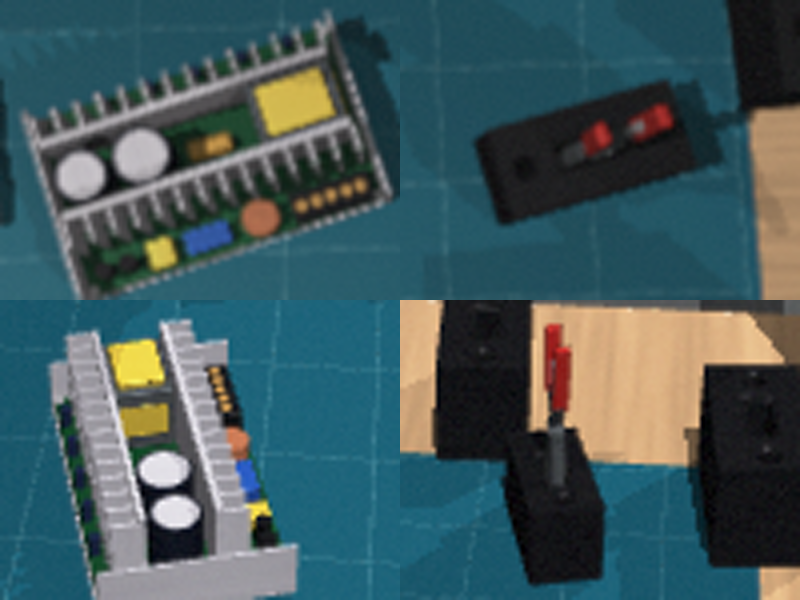

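Run:
```python
from h import *
c=ctrl.calibration("top"); print("cam",-c['R'].T@c['t'])
for n,u,v,z in [("spacer",226+212/4,170+143/4,18.5),("transf",226+293/4,170+102/4,72),("cap1",226+81/4,170+175/4,64),("cap2",226+141/4,170+156/4,64),
 ("hs1L",226+40/4,170+145/4,80),("hs1R",226+330/4,170+50/4,80),("hs2L",226+65/4,170+217/4,80),("hs2R",226+350/4,170+122/4,80),
 ("stTL",360+80/4,185+135/4,75),("stTR",360+265/4,185+82/4,75),("stBL",360+108/4,185+222/4,75),("stBR",360+290/4,185+170/4,75),
 ("hA",360+200/4,185+132/4,208),("hB",360+263/4,185+112/4,208),("tray1",171,195,22),("tray2",223,190,22),("tray3",174,233,22),("tray4",226,226,22)]: print(n,bp(c,u,v,z).round(0)[:2])
w=ctrl.calibration("wrist"); print(w['mtx']); s=ctrl.read_state()
R=Ro.from_euler('xyz',s['tool_rot']).as_matrix(); C=-w['R'].T@w['t']; print("cam in tool",R.T@(C-s['eef_pos']), (w['R']@R).round(3))
```

```text
cam [ 332.93350464  -86.74249158 1158.02961081]
spacer [515.  49.]
transf [533. -14.]
cap1 [488. 134.]
cap2 [500.  93.]
hs1L [507. 160.]
hs1R [567. -41.]
hs2L [457. 142.]
hs2R [517. -54.]
stTL [ 461. -234.]
stTR [ 494. -362.]
stBL [ 402. -249.]
stBR [ 433. -374.]
hA [ 445. -287.]
hB [ 456. -325.]
tray1 [556. 363.]
tray2 [566. 211.]
tray3 [444. 351.]
tray4 [460. 201.]
[[318.39471941   0.         317.95714834]
 [  0.         318.39471941 195.67688854]
 [  0.           0.           1.        ]]
cam in tool [ 6.48353664e+01 -4.01209127e-02 -1.42687614e+02] [[ 0.001  1.    -0.001]
 [-0.966  0.001 -0.259]
 [-0.259  0.001  0.966]]
```

Measurements fit the stated sizes. The small stand's top is 132×61 mm, centred near (447,-305), yaw about 0.25. PSU yaw is about 0.29 and the spacer is near (515,49). Next I'll look from above the pliers.

Request:
carry_out --deltas '[0,0,0,0.04,-0.027,-0.009,-1,0,0,0,0.04,-0.027,-0.009,-1,0,0,0,0.04,-0.027,-0.009,-1,0,0,0,0.04,-0.027,-0.009,-1,0,0,0,0.04,-0.027,-0.009,-1,0,0,0,0.04,-0.027,-0.009,-1,0,0,0,0.04,-0.027,-0.009,-1,0,0,0,0.04,-0.027,-0.009,-1,0,0,4.3,0,0,0,-1,0,0,0,0,0,0,-1,0,0,0,0,0,0,-1]'

```text
clock: 1.48
eef_pos: [442.3, -308.0, 303.0]
tool_rot: [-3.141, 0.001, 0.254]
force: [0.8, -0.8, 0.2]
width: 85.3
gripper_force: 0.0
```

Run:
```python
from h import *
import pickle
s=ctrl.read_state(); c=ctrl.calibration("wrist"); im=ctrl.get_image("wrist")[:,:,::-1]
cv2.imwrite("pics/w1.png",im); pickle.dump((c,s),open("w1.pkl","wb")); print(s['clock'],s['eef_pos'],s['tool_rot'],s['width'],s['force'])
cv2.imwrite("pics/w1c.png",cv2.resize(im[50:350,120:520],(800,600),interpolation=cv2.INTER_CUBIC))
```

```text
1.475 [ 442.33230405 -307.97667103  302.9988005 ] [-3.14131797e+00  8.21631141e-04  2.53577847e-01] 85.28447568629007 [ 0.84878801 -0.81315709  0.19161278]
```

View pics/w1c.png

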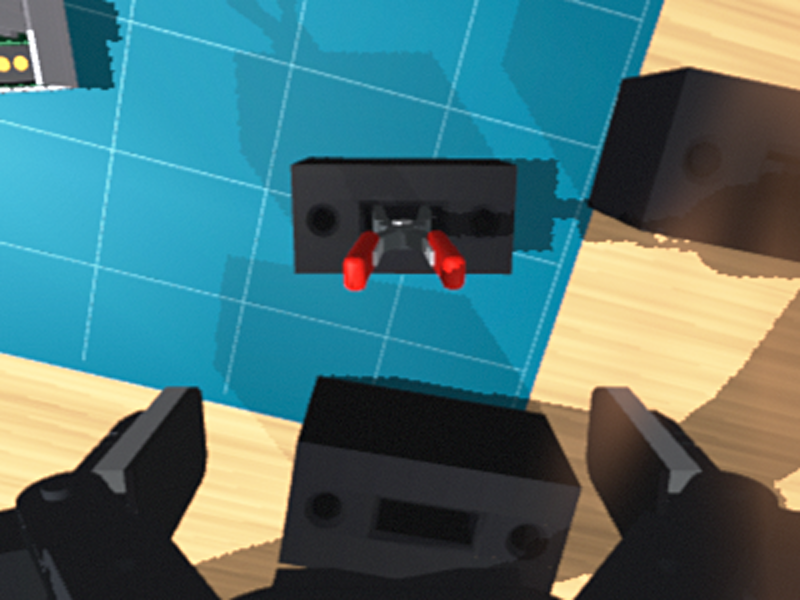

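The close crop confirms the choice. The stand top's corners are at (292,165), (515,162), (512,272) and (294,272), with both red handle ends at about (356,275) and (453,272). The large stand at (430,510) has an empty pocket.

Run:
```python
from h import *
import pickle
c,s=pickle.load(open("w1.pkl","rb"))
P=lambda x,y,z:bp(c,120+x/2,50+y/2,z)
C=[P(*k,75)[:2] for k in [(293,165),(515,163),(512,272),(295,272)]]; C=np.array(C); print(C.round(1),"ctr",C.mean(0), "len",np.linalg.norm(C[0]-C[1]),np.linalg.norm(C[2]-C[3]),np.linalg.norm(C[0]-C[3]))
for a,b in((1,0),(2,3)): d=C[b]-C[a]; print("yaw",np.arctan2(-d[0],d[1]))
for z in (200,208):
  L,Rr=P(354,278,z),P(455,276,z); print(z,L,Rr,(L+Rr)/2,np.linalg.norm(L-Rr))
print("pocket",P(360,203,75),P(443,203,75),"holes",P(322,219,75),P(483,219,75))
# predict for hypothesised pose
ctr=C.mean(0)
for y in (-23.5,23.5):
  for z in (198,208):
    d=np.array([-np.sin(.25),np.cos(.25)]); q=pj(c,[*(ctr+d*y),z]); print(y,z,(q-[120,50])*2)
```

```text
[[ 466.5 -241.2]
 [ 499.5 -363.8]
 [ 437.9 -381.2]
 [ 405.3 -255.7]] ctr [ 452.28949909 -310.49659078] len 126.98374514355883 129.73803728096087 62.89821149839231
yaw 0.2633088429621899
yaw 0.2543457380247087
200 [ 442.47978551 -291.03530852  200.        ] [ 453.36077596 -329.64127863  200.        ] [ 447.92028074 -310.33829357  200.        ] 40.11005960167326
208 [ 444.5239641  -291.05846189  208.        ] [ 455.05060236 -328.40718341  208.        ] [ 449.78728323 -309.73282265  208.        ] 38.80382857556606
pocket [ 455.03795208 -283.49248713   75.        ] [ 467.17630893 -330.16904572   75.        ] holes [ 440.37009202 -264.20434404   75.        ] [ 464.06853663 -355.33986859   75.        ]
-23.5 198 [466.56908828 265.84152599]
-23.5 208 [469.38127943 271.60771568]
23.5 198 [348.60191397 265.3402705 ]
23.5 208 [346.74619306 271.08860953]
```

Request:
carry_out --deltas '[0,0,0,0.007,0.004,0.0,-1,0,0,0,0,0,0.04,-1,0,0,0,0,0,0.04,-1,0,0,0,0,0,0.04,-1,0,0,0,0,0,0.023,-1,0,0,0,0,0,0,-0.3,0,0,0,0,0,0,-0.1,0,0,0,0,0,0,-0.1]'

```text
clock: 2.52
eef_pos: [451.6, -310.2, 161.5]
tool_rot: [3.14, -0.002, 0.254]
force: [-0.3, 0.6, -0.5]
width: 46.8
gripper_force: 2.6
```

Run:
```python
from h import *
s=ctrl.read_state(); print(s['width'],s['gripper_force'],s['eef_pos'],s['force'])
im=ctrl.get_image("wrist")[:,:,::-1]
cv2.imwrite("pics/w2c.png",cv2.resize(im[100:400,120:520],(800,600),interpolation=cv2.INTER_CUBIC))
```

```text
46.80661836908134 2.560201295418665 [ 451.64418028 -310.15109827  161.5493044 ] [-0.32428155  0.62712995 -0.48082681]
```

View pics/w2c.png

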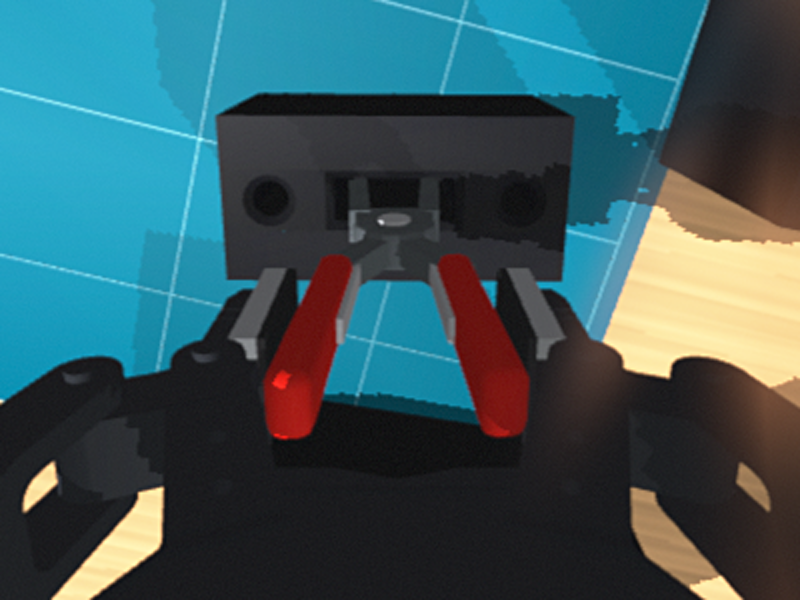

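The pads sit on either side of the handles, just touching at 46.8 mm, and are centred. I'll squeeze to about 42 mm and lift.

Request:
carry_out --deltas '[0,0,0,0,0,0,0.0,0,0,0,0,0,0,0.02,0,0,0,0,0,0,0.02,0,0,0,0,0,0,0.02,0,0,0,0,0,-0.01,0.02,0,0,0,0,0,-0.02,0.02,0,0,0,0,0,-0.03,0.02,0,0,0,0,0,-0.03,0.02,0,0,0,0,0,-0.03,0.02,0,0,0,0,0,0,0.02]'

```text
clock: 3.82
eef_pos: [451.9, -310.3, 282.9]
tool_rot: [3.138, -0.004, 0.254]
force: [0.7, -0.9, -2.0]
width: 42.0
gripper_force: 4.5
```

Run:
```python
from h import *
s=ctrl.read_state(); print(s['clock'],s['width'],s['gripper_force'],s['eef_pos'],s['tool_rot'],s['force'])
w=ctrl.get_image("wrist")[:,:,::-1]; c=ctrl.calibration("side");t=ctrl.get_image("side")[:,:,::-1]
tip=s['eef_pos']-[0,0,153]; tip[2]=s['eef_pos'][2]-161.5+8; print(tip,pj(c,tip),pj(c,tip+[0,0,200]))
u,v=pj(c,tip+[0,0,100]).astype(int); 
cr=t[max(v-60,0):v+60,u-40:u+40]; print(u-40,max(v-60,0))
cv2.imwrite("pics/w3.png",np.hstack([cv2.resize(w[:,160:480],(400,500)),cv2.resize(cr,(333,500),interpolation=cv2.INTER_CUBIC)]))
```

```text
3.825 42.02793628829485 4.502170085906982 [ 451.93562025 -310.30361387  282.87550517] [ 3.13773053 -0.00370179  0.25367185] [ 0.69382955 -0.87772822 -2.00133869]
[ 451.93562025 -310.30361387  129.37550517] [347.95167138 163.57154914] [349.09772548 109.38062174]
308 77
```

View pics/w3.png

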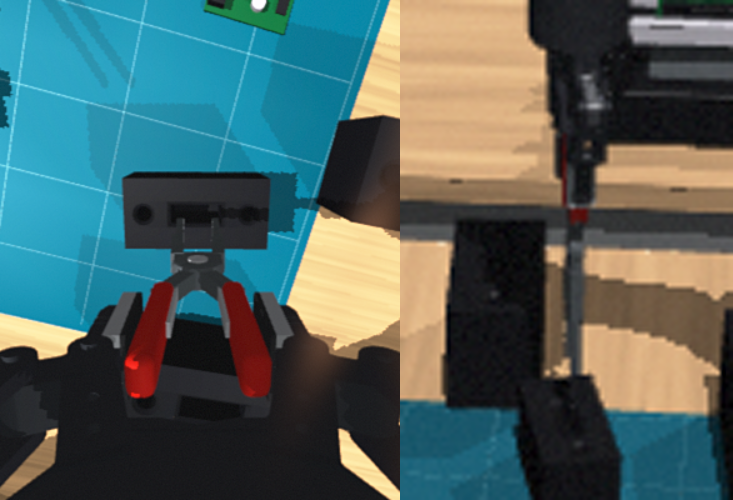

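The pliers are held and clear: width is 42 mm, tips are at about z 129, and the jaws are centred in the wrist view. I'll move over the well and turn to align the jaws across it.

Request:
carry_out --deltas '[0,0,0,0.008,-0.018,0,0.02,0,0,0,0.015,-0.033,0,0.02,0,0,0,0.015,-0.033,0,0.02,0,0,0,0.015,-0.033,0,0.02,0,0,0,0.015,-0.033,0,0.02,0,0,0,0.015,-0.033,0,0.02,0,0,0,0.015,-0.033,0,0.02,0,0,0,0.015,-0.033,0,0.02,0,0,0,0.015,-0.033,0,0.02,0,0,0,0.015,-0.033,0,0.02,0,0,0,0.008,-0.017,0,0.02]'

```text
clock: 5.3
eef_pos: [512.6, 53.1, 279.4]
tool_rot: [-3.14, 0.002, 0.258]
force: [0.3, -0.5, -1.2]
width: 41.9
gripper_force: 4.5
```

Request:
carry_out --deltas '[0,0,-8,0,0,0,0.02,0,0,-10,0,0,0,0.02,0,0,-10,0,0,0,0.02,0,0,-10,0,0,0,0.02,0,0,-10,0,0,0,0.02,0,0,-10,0,0,0,0.02,0,0,-10,0,0,0,0.02,0,0,-10,0,0,0,0.02,0,0,-8,0,0,0,0.02,0,0,-6,0,0,0,0.02,0,0,0,0,0,0,0.02,0,0,0,0,0,0,0.02]'

```text
clock: 6.8
eef_pos: [513.3, 49.5, 280.0]
tool_rot: [-3.141, 0.0, 1.857]
force: [0.3, 0.4, -2.3]
width: 41.8
gripper_force: 4.5
```

Run:
```python
from h import *
import pickle
s=ctrl.read_state(); c=ctrl.calibration("wrist"); im=ctrl.get_image("wrist")[:,:,::-1]
pickle.dump((c,s),open("w4.pkl","wb")); print(s['clock'],s['width'],s['gripper_force'],s['eef_pos'],s['tool_rot'])
cv2.imwrite("pics/w4.png",im)
R=Ro.from_euler('xyz',s['tool_rot']).as_matrix()
for y in (-11,0,11): print(y,(pj(c,s['eef_pos']+R@[0,y,153.5])-[220,60])*4)
print("spacer?",(pj(c,[515,49,18])-[220,60])*4)
cv2.imwrite("pics/w4c.png",cv2.resize(im[60:210,220:420],(800,600),interpolation=cv2.INTER_CUBIC))
```

```text
6.8 41.78385012066038 4.500544361791974 [513.30602874  49.49598061 279.99283816] [-3.14075465e+00  5.65288803e-05  1.85737886e+00]
-11 [347.40400561 484.41491432]
0 [393.63067628 484.45080545]
11 [439.85403259 484.48669401]
spacer? [398.22483805 414.03674774]
```

View pics/w4c.png

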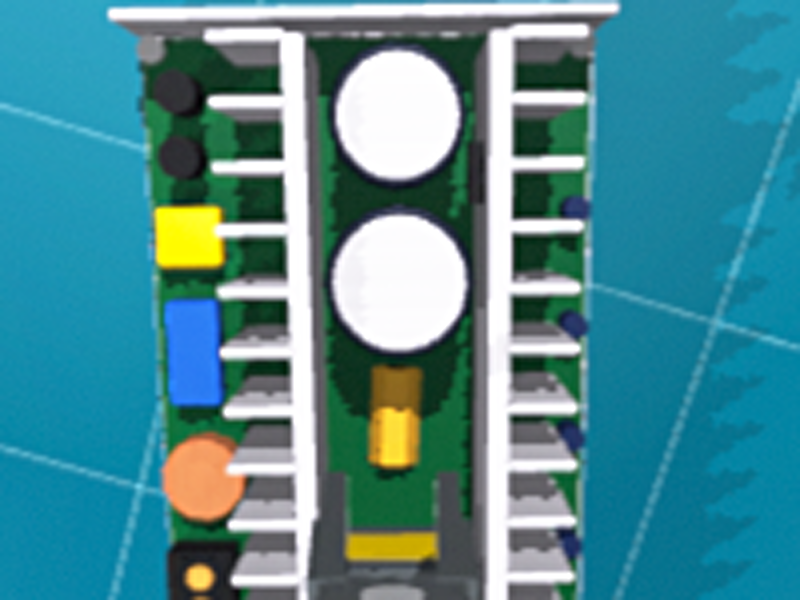

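The crop shows the spacer at columns 370–420 and rows 368–468, centred at about (396,418). The jaw tips are at about (345,474) and (440,474), with the heat sinks' inner top edges at columns 303 and 487. The capacitor's edge is at row 352.

Run:
```python
from h import *
import pickle
c,s=pickle.load(open("w4.pkl","rb"))
P=lambda x,y,z:bp(c,220+x/4,60+y/4,z)
yaw=s['tool_rot'][2]; tx=np.array([np.cos(yaw),np.sin(yaw)]); ty=np.array([np.sin(yaw),-np.cos(yaw)]); e=s['eef_pos'][:2]
def T(n,p): d=p[:2]-e; print(n,p[:2].round(1),"tool dx,dy",(d@tx).round(1),(d@ty).round(1))
T("far end top",P(393,468,25)); T("near end bottom",P(397,368,12)); T("near end top",P(397,368,25));T("shade",P(395,408,25))
T("left near z18.5",P(371,372,18.5)); T("right near",P(421,372,18.5)); T("left far",P(370,460,18.5)); T("right far",P(419,460,18.5))
for r in (100,400): T(f"HS L {r}",P(304 if r==100 else 308,r,80)); T(f"HS R {r}",P(489 if r==100 else 487,r,80))
T("tipL",P(345,474,279.9-153.5)); T("tipR",P(440,474,279.9-153.5))
T("cap edge",P(398,352,64))
```

```text
far end top [518.  33.] tool dx,dy -17.1 -0.2
near end bottom [510.7  62.3] tool dx,dy 13.0 1.1
near end top [510.1  63.9] tool dx,dy 14.7 1.0
shade [513.1  51.6] tool dx,dy 2.1 0.4
left near z18.5 [502.9  59.5] tool dx,dy 12.6 -7.2
right near [518.1  64. ] tool dx,dy 12.6 8.7
left far [510.5  32.1] tool dx,dy -15.9 -7.6
right far [525.7  36.6] tool dx,dy -15.8 8.2
HS L 100 [465.8 129.2] tool dx,dy 89.9 -23.0
HS R 100 [511.  142.6] tool dx,dy 89.9 24.1
HS L 400 [487.3  55.4] tool dx,dy 13.0 -23.3
HS R 400 [533.8  69.2] tool dx,dy 13.1 25.2
tipL [501.4  48.6] tool dx,dy 2.5 -11.7
tipR [523.  55.] tool dx,dy 2.5 10.9
cap edge [507.6  73. ] tool dx,dy 24.1 1.1
```

Spacer centre relative to the TCP is (-1.7, +0.4), and the tips are at (-2, -0.4). So I need a shift of +0.8 mm in tool y. I'll descend to just above the spacer and check.

Request:
carry_out --deltas '[0,0,0,0,0.0008,0.01,0.02,0,0,0,0,0,0.02,0.02,0,0,0,0,0,0.02,0.02,0,0,0,0,0,0.02,0.02,0,0,0,0,0,0.018,0.02,0,0,0,0,0,0.01,0.02,0,0,0,0,0,0,0.02,0,0,0,0,0,0,0.02]'

```text
clock: 7.85
eef_pos: [514.9, 50.1, 182.8]
tool_rot: [3.141, 0.0, 1.859]
force: [0.2, -0.0, -0.8]
width: 41.8
gripper_force: 4.5
```

Run:
```python
from h import *
import pickle
s=ctrl.read_state(); c=ctrl.calibration("wrist"); im=ctrl.get_image("wrist")[:,:,::-1]
pickle.dump((c,s),open("w5.pkl","wb")); print(s['clock'],s['width'],s['gripper_force'],s['eef_pos'],s['tool_rot'],s['force'])
cv2.imwrite("pics/w5.png",im)
R=Ro.from_euler('xyz',s['tool_rot']).as_matrix()
for y in (-11,0,11): print(y,(pj(c,s['eef_pos']+R@[-2+4.5,y,153.5])-[245,80])*5)
print("spacer",(pj(c,[514,48.1,18.5])-[245,80])*5)
cv2.imwrite("pics/w5c.png",cv2.resize(im[80:200,245:395],(750,600),interpolation=cv2.INTER_CUBIC))
```

```text
7.85 41.831873654969925 4.501417840706026 [514.86502343  50.12074815 182.796305  ] [3.14051708e+00 1.27988910e-04 1.85938659e+00] [ 0.19438565 -0.00553353 -0.75996911]
-11 [309.14634656 492.75324711]
0 [367.05613311 492.79967196]
11 [424.9618463  492.84609355]
spacer [358.89366221 502.08306005]
```

View pics/w5c.png

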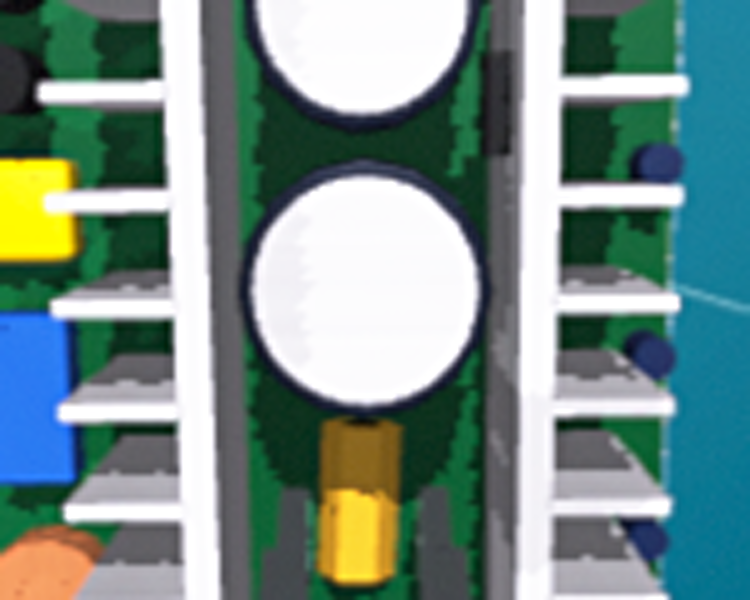

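The jaws straddle the spacer. Their inner edges are at columns 306 and 422, and the spacer spans 319–402, so I shift -0.6 mm in y. I'll go down to tips about 4 mm above the board and close in stages.

Request:
carry_out --deltas '[0,0,0,0,-0.0006,0.004,0.02,0,0,0,0,0,0.005,0.02,0,0,0,0,0,0.004,0.02,0,0,0,0,0,0,0.02,0,0,0,0,0,0,0.02]'

```text
clock: 8.52
eef_pos: [513.9, 49.9, 169.3]
tool_rot: [3.142, -0.0, 1.859]
force: [0.2, -0.0, -1.6]
width: 42.0
gripper_force: 4.5
```

Request:
carry_out --deltas '[0,0,0,0,0,0,0.06,0,0,0,0,0,0,0.1,0,0,0,0,0,0,0.14,0,0,0,0,0,0,0.18,0,0,0,0,0,0,0.22,0,0,0,0,0,0,0.22]'

```text
clock: 9.28
eef_pos: [514.0, 49.8, 169.9]
tool_rot: [3.141, 0.0, 1.859]
force: [-0.3, -0.6, 5.5]
width: 34.0
gripper_force: 38.9
```

Request:
carry_out --deltas '[0,0,0,0,0,-0.001,0.22,0,0,0,0,0,-0.001,0.22,0,0,0,0,0,-0.003,0.22,0,0,0,0,0,-0.005,0.22,0,0,0,0,0,0,0.22,0,0,0,0,0,0,0.22]'

```text
clock: 10.02
eef_pos: [513.9, 49.8, 179.4]
tool_rot: [3.141, 0.0, 1.859]
force: [-0.1, 0.2, -1.7]
width: 33.9
gripper_force: 38.3
```

Run:
```python
from h import *
s=ctrl.read_state(); c=ctrl.calibration("wrist"); im=ctrl.get_image("wrist")[:,:,::-1]
print(s['clock'],s['width'],s['gripper_force'],s['eef_pos'],s['tool_rot'],s['force'])
cv2.imwrite("pics/w6.png",im)
hsv=cv2.cvtColor(im[80:260,245:395],cv2.COLOR_BGR2HSV); m=cv2.inRange(hsv,(18,120,60),(32,255,255))
n,l,st,ce=cv2.connectedComponentsWithStats(m); print([(st[i].tolist(),ce[i].round(1).tolist()) for i in range(1,n) if st[i][4]>20])
R=Ro.from_euler('xyz',s['tool_rot']).as_matrix()
print([(pj(c,s['eef_pos']+R@[x,0,150])-[245,80]).round(1).tolist() for x in(-17,-2,13)])
cv2.imwrite("pics/w6c.png",cv2.resize(im[80:200,245:395],(750,600),interpolation=cv2.INTER_CUBIC))
```

```text
10.025 33.89122189010501 38.272406458854675 [513.85152223  49.76553229 179.39599678] [3.14144044e+00 6.58507856e-05 1.85940020e+00] [-0.12420439  0.21468956 -1.65594669]
[([0, 31, 17, 22, 320], [7.1, 42.0]), ([65, 86, 17, 35, 493], [72.7, 102.5]), ([5, 150, 9, 7, 48], [8.4, 153.1]), ([5, 160, 8, 6, 28], [8.1, 162.1]), ([58, 163, 30, 17, 492], [72.6, 171.2])]
[[73.4, 119.3], [73.4, 104.0], [73.5, 88.3]]
```

View pics/w6c.png

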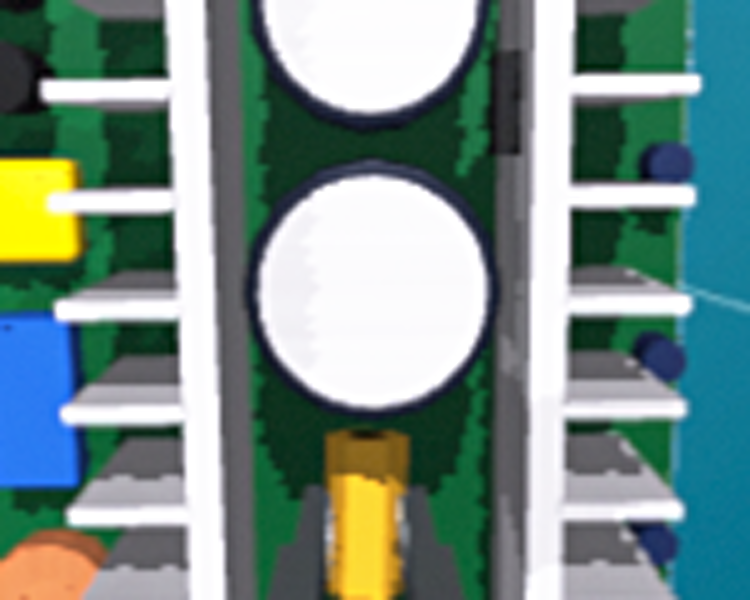

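The spacer is gripped between both jaws and lifted off the board. I'll raise it well clear and verify numerically that it stays with the jaws.

Request:
carry_out --deltas '[0,0,0,0,0,-0.01,0.22,0,0,0,0,0,-0.02,0.22,0,0,0,0,0,-0.02,0.22,0,0,0,0,0,-0.02,0.22,0,0,0,0,0,-0.02,0.22,0,0,0,0,0,-0.01,0.22,0,0,0,0,0,0,0.22]'

```text
clock: 10.95
eef_pos: [514.1, 49.8, 280.0]
tool_rot: [3.14, 0.0, 1.859]
force: [0.1, -1.0, -2.3]
width: 34.2
gripper_force: 38.3
```

Request:
carry_out --deltas '[0,0,0,0.01,0.0025,0,0.22,0,0,0,0.02,0.005,0,0.22,0,0,0,0.025,0.0065,0,0.22,0,0,0,0.025,0.0065,0,0.22,0,0,0,0.025,0.0065,0,0.22,0,0,0,0.025,0.0065,0,0.22,0,0,0,0.025,0.0065,0,0.22,0,0,0,0.025,0.0065,0,0.22,0,0,0,0.02,0.006,0,0.22,0,0,0,0.015,0.0045,0,0.22,0,0,0,0.01,0.002,0,0.22,0,0,0,0,0,0,0.22]'

```text
clock: 12.45
eef_pos: [506.1, 282.8, 279.2]
tool_rot: [-3.141, -0.0, 1.86]
force: [0.8, 0.3, -2.6]
width: 33.8
gripper_force: 38.3
```

Run:
```python
from h import *
s=ctrl.read_state(); c=ctrl.calibration("wrist"); im=ctrl.get_image("wrist")[:,:,::-1]
print(s['clock'],s['width'],s['gripper_force'],s['eef_pos'],s['tool_rot'],s['force'])
cv2.imwrite("pics/w7.png",im)
R=Ro.from_euler('xyz',s['tool_rot']).as_matrix()
hsv=cv2.cvtColor(im,cv2.COLOR_BGR2HSV); m=cv2.inRange(hsv,(15,100,50),(32,255,255))
n,l,st,ce=cv2.connectedComponentsWithStats(m); print([(st[i].tolist(),ce[i].round(1).tolist()) for i in range(1,n) if st[i][4]>20])
for z in (147,150,153): print(z,[pj(c,s['eef_pos']+R@[x,y,z]).round(1).tolist() for x,y in((-17,0),(-2,0),(13,0),(-2,7),(-2,-7))])
# tray prediction in wrist view
y=.08; A=np.array([[np.cos(y),-np.sin(y)],[np.sin(y),np.cos(y)]])
for a,b in((-55,-75),(55,-75),(55,75),(-55,75)): print("tray",pj(c,[*(np.array([506.5,281.5])+A@[a,b]),22]).round(0))
e=cv2.Canny(im,60,150)
cv2.imwrite("pics/w7c.png",cv2.resize(im,(800,500)))
```

```text
12.45 33.84809197269399 38.31232488155365 [506.10108626 282.75265351 279.18157251] [-3.14127138e+00 -3.98621580e-05  1.86031966e+00] [ 0.75171784  0.30635693 -2.58852044]
[([0, 0, 140, 350, 28065], [61.3, 121.8]), ([253, 0, 387, 113, 12777], [458.3, 26.1]), ([626, 19, 14, 29, 55], [633.0, 32.2]), ([121, 26, 31, 162, 1271], [135.9, 106.4]), ([598, 41, 42, 77, 313], [621.4, 78.0]), ([449, 47, 9, 21, 31], [453.0, 57.4]), ([612, 71, 28, 52, 240], [628.6, 95.7]), ([564, 96, 9, 11, 28], [568.5, 101.7]), ([521, 97, 119, 229, 1529], [592.4, 197.2]), ([591, 98, 10, 17, 29], [595.2, 107.1]), ([547, 130, 93, 175, 1102], [592.8, 222.0]), ([310, 167, 17, 33, 466], [317.6, 182.6]), ([545, 201, 95, 137, 1049], [587.4, 282.9]), ([606, 215, 12, 20, 32], [611.6, 225.5]), ([549, 222, 62, 104, 485], [582.0, 267.6]), ([9, 255, 3, 28, 43], [9.8, 266.3]), ([29, 285, 11, 82, 192], [34.5, 328.6]), ([34, 293, 12, 71, 144], [39.1, 331.5]), ([0, 295, 4, 25, 51], [0.7, 305.5]), ([64, 303, 6, 20, 38], [66.8, 313.7]), ([0, 353, 28, 32, 396], [7.9, 368.8])]
147 [[318.4, 200.2], [318.4, 184.7], [318.4, 168.9], [325.9, 184.7], [310.9, 184.7]]
150 [[318.4, 199.3], [318.4, 184.0], [318.4, 168.3], [325.8, 184.0], [311.0, 184.0]]
153 [[318.4, 198.5], [318.4, 183.3], [318.4, 167.7], [325.7, 183.3], [311.0, 183.3]]
tray [266. 211.]
tray [347. 227.]
tray [375. 114.]
tray [287.  94.]
```

View pics/w7c.png

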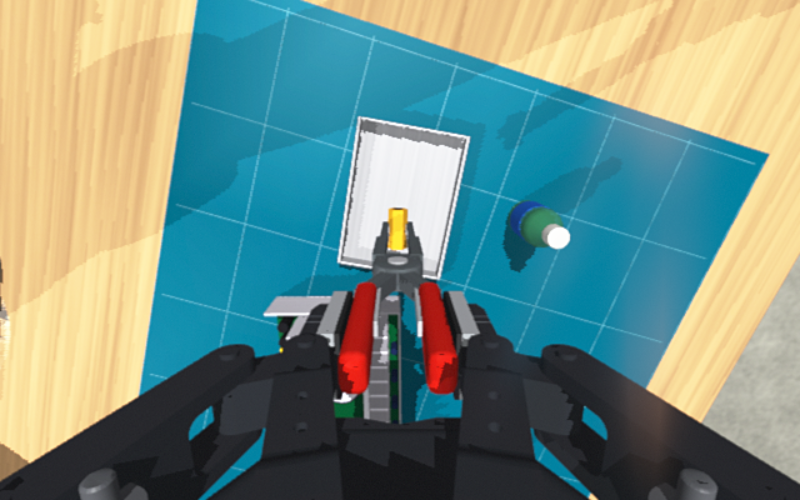

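The spacer is in the jaws where predicted, and the tray outline matches its estimate (pixel (288,94) to (350,222)), so the tray centre is about (506,281). The spacer should touch down at TCP z of about 160.6. I'll descend to 164, then creep.

Request:
carry_out --deltas '[0,0,0,0,0,0.01,0.22,0,0,0,0,0,0.02,0.22,0,0,0,0,0,0.025,0.22,0,0,0,0,0,0.025,0.22,0,0,0,0,0,0.02,0.22,0,0,0,0,0,0.01,0.22,0,0,0,0,0,0.005,0.22,0,0,0,0,0,0,0.22,0,0,0,0,0,0,0.22]'

```text
clock: 13.62
eef_pos: [506.8, 282.6, 165.0]
tool_rot: [3.14, -0.0, 1.859]
force: [-0.5, 0.3, -1.3]
width: 33.8
gripper_force: 38.3
```

Request:
carry_out --deltas '[0,0,0,0,0,0.001,0.22,0,0,0,0,0,0.001,0.22,0,0,0,0,0,0,0.22,0,0,0,0,0,0,0.22]'

```text
clock: 14.12
eef_pos: [506.3, 282.3, 162.3]
tool_rot: [-3.142, 0.0, 1.86]
force: [-0.2, -0.1, -1.8]
width: 34.0
gripper_force: 38.3
```

Request:
carry_out --deltas '[0,0,0,0,0,0.0007,0.22,0,0,0,0,0,0,0.22,0,0,0,0,0,0,0.22]'

```text
clock: 14.5
eef_pos: [506.4, 282.3, 161.6]
tool_rot: [3.142, 0.0, 1.859]
force: [0.2, 0.1, -2.7]
width: 34.4
gripper_force: 38.3
```

Request:
carry_out --deltas '[0,0,0,0,0,0.0007,0.22,0,0,0,0,0,0,0.22,0,0,0,0,0,0,0.22]'

```text
clock: 14.88
eef_pos: [506.5, 282.3, 161.0]
tool_rot: [3.141, -0.0, 1.859]
force: [0.0, 0.6, -1.2]
width: 34.2
gripper_force: 38.4
```

Request:
carry_out --deltas '[0,0,0,0,0,0.0006,0.22,0,0,0,0,0,0,0.22,0,0,0,0,0,0,0.22]'

```text
clock: 15.25
eef_pos: [506.5, 282.4, 160.9]
tool_rot: [3.141, -0.0, 1.859]
force: [-0.9, -1.0, 5.8]
width: 33.9
gripper_force: 39.2
```

Request:
carry_out --deltas '[0,0,0,0,0,0.0005,0.22,0,0,0,0,0,0,0.22,0,0,0,0,0,0,0.22]'

```text
clock: 15.62
eef_pos: [506.6, 282.5, 160.8]
tool_rot: [3.141, -0.0, 1.859]
force: [-1.8, -0.7, 8.3]
width: 34.4
gripper_force: 39.6
```

Touchdown is at 160.9, as predicted, with a light force. I'll release slowly to 42 mm, then lift.

Request:
carry_out --deltas '[0,0,0,0,0,0,0.18,0,0,0,0,0,0,0.14,0,0,0,0,0,0,0.1,0,0,0,0,0,0,0.06,0,0,0,0,0,0,0.02,0,0,0,0,0,0,0.02,0,0,0,0,0,0,0.02]'

```text
clock: 16.5
eef_pos: [506.4, 282.3, 159.8]
tool_rot: [3.142, 0.0, 1.859]
force: [0.0, 0.7, -1.5]
width: 42.0
gripper_force: 4.5
```

Request:
carry_out --deltas '[0,0,0,0,0,-0.002,0.02,0,0,0,0,0,-0.005,0.02,0,0,0,0,0,-0.01,0.02,0,0,0,0,0,-0.02,0.02,0,0,0,0,0,-0.03,0.02,0,0,0,0,0,-0.03,0.02,0,0,0,0,0,-0.022,0.02,0,0,0,0,0,0,0.02,0,0,0,0,0,0,0.02]'

```text
clock: 17.62
eef_pos: [505.9, 281.8, 278.2]
tool_rot: [-3.141, 0.001, 1.859]
force: [0.7, -0.4, -1.6]
width: 41.7
gripper_force: 4.5
```

```bash
cat > look.py <<'E'
from h import *
s=ctrl.read_state(); c=ctrl.calibration("wrist"); im=ctrl.get_image("wrist")[:,:,::-1]
print(s['clock'],s['width'],s['gripper_force'],s['eef_pos'],s['tool_rot'],s['force'])
E
python3 - <<'E'
from look import *
cv2.imwrite("pics/w8.png",im)
R=Ro.from_euler('xyz',s['tool_rot']).as_matrix()
hsv=cv2.cvtColor(im[70:260,255:390],cv2.COLOR_BGR2HSV); m=cv2.inRange(hsv,(15,100,50),(32,255,255))
n,l,st,ce=cv2.connectedComponentsWithStats(m)
for i in range(1,n):
  if st[i][4]>20: print(st[i],ce[i]+[255,70],bp(c,*(ce[i]+[255,70]),14))
print("tip pred",[pj(c,s['eef_pos']+R@[2.5,y,153.5]).round(1).tolist() for y in(-16,-11,11,16)])
# jaw columns: dark pixels in rows near the tips against light tray
g=cv2.cvtColor(im,cv2.COLOR_BGR2GRAY)
for r in range(174,192,3): print(r,g[r,294:344].tolist())
E
```

```text
17.625 41.68118321562388 4.51861135661602 [505.93158917 281.76493191 278.22445175] [-3.14057029e+00  6.20871535e-04  1.85941770e+00] [ 0.73084253 -0.35664495 -1.64678862]
[ 58  81  12  24 259] [318.64864865 162.13513514] [506.07329885 282.19529839  14.        ]
tip pred [[301.6, 178.6], [306.8, 178.6], [330.0, 178.6], [335.3, 178.6]]
174 [238, 241, 241, 240, 240, 240, 241, 241, 239, 238, 239, 240, 241, 239, 238, 239, 239, 240, 216, 164, 156, 191, 218, 222, 222, 223, 222, 204, 167, 206, 240, 240, 237, 236, 237, 239, 239, 238, 240, 241, 240, 240, 240, 238, 238, 241, 241, 240, 241, 239]
177 [240, 241, 240, 240, 238, 241, 244, 244, 247, 250, 249, 248, 245, 241, 239, 238, 238, 239, 240, 240, 235, 185, 134, 136, 139, 131, 128, 145, 221, 244, 241, 237, 237, 238, 240, 244, 246, 250, 251, 247, 245, 243, 239, 238, 239, 240, 241, 239, 240, 239]
180 [241, 241, 240, 238, 239, 245, 238, 162, 71, 63, 62, 78, 201, 245, 240, 237, 238, 237, 238, 240, 241, 239, 240, 241, 242, 241, 241, 242, 241, 239, 237, 235, 237, 240, 233, 161, 71, 62, 64, 73, 171, 237, 241, 238, 240, 240, 239, 239, 239, 240]
183 [241, 241, 239, 238, 242, 246, 222, 128, 69, 70, 68, 73, 167, 233, 240, 238, 238, 238, 239, 240, 239, 237, 238, 240, 241, 239, 240, 241, 239, 238, 235, 237, 237, 240, 236, 161, 73, 68, 69, 72, 138, 225, 242, 240, 240, 240, 239, 239, 239, 240]
186 [242, 240, 238, 238, 243, 249, 207, 101, 67, 71, 69, 72, 155, 230, 239, 238, 238, 238, 240, 240, 239, 237, 239, 241, 240, 240, 240, 240, 239, 236, 235, 236, 238, 242, 235, 159, 73, 69, 69, 66, 106, 212, 245, 242, 240, 239, 238, 239, 240, 241]
189 [241, 239, 240, 243, 250, 255, 198, 88, 70, 72, 69, 78, 165, 233, 241, 239, 238, 240, 240, 240, 237, 238, 240, 241, 238, 240, 241, 240, 237, 235, 235, 237, 239, 242, 234, 159, 75, 68, 73, 68, 80, 180, 227, 226, 235, 240, 239, 239, 239, 238]
```

The spacer lies at (506,282) in the tray. The tips still sit at tool (-2,-0.4), so the grip has not slipped. I'll return to the stand.

Request:
carry_out --deltas '[0,0,0,-0.02,-0.008,0,0.02,0,0,0,-0.035,-0.014,0,0.02,0,0,0,-0.042,-0.017,0,0.02,0,0,0,-0.042,-0.017,0,0.02,0,0,0,-0.042,-0.017,0,0.02,0,0,0,-0.042,-0.017,0,0.02,0,0,0,-0.042,-0.017,0,0.02,0,0,0,-0.042,-0.017,0,0.02,0,0,0,-0.042,-0.017,0,0.02,0,0,0,-0.042,-0.017,0,0.02,0,0,0,-0.042,-0.017,0,0.02,0,0,0,-0.042,-0.017,0,0.02]'

```text
clock: 19.18
eef_pos: [455.5, -230.1, 278.3]
tool_rot: [-3.14, -0.0, 1.858]
force: [1.2, 1.1, -1.4]
width: 41.8
gripper_force: 4.5
```

Request:
carry_out --deltas '[0,0,0,-0.035,-0.013,0,0.02,0,0,0,-0.03,-0.01,0,0.02,0,0,0,-0.012,-0.005,0,0.02,0,0,8,0,0,0,0.02,0,0,10,0,0,0,0.02,0,0,10,0,0,0,0.02,0,0,10,0,0,0,0.02,0,0,10,0,0,0,0.02,0,0,10,0,0,0,0.02,0,0,10,0,0,0,0.02,0,0,10,0,0,0,0.02,0,0,8,0,0,0,0.02]'

```text
clock: 20.68
eef_pos: [452.0, -308.3, 278.4]
tool_rot: [-3.14, 0.0, 0.355]
force: [0.1, 0.3, -0.6]
width: 41.9
gripper_force: 4.5
```

Request:
carry_out --deltas '[0,0,6,0,0,0,0.02,0,0,0,0,0,0,0.02,0,0,0,0,0,0,0.02]'

```text
clock: 21.05
eef_pos: [452.4, -309.0, 278.7]
tool_rot: [-3.141, 0.0, 0.256]
force: [-0.2, -0.1, -1.1]
width: 41.9
gripper_force: 4.5
```

Request:
carry_out --deltas '[0,0,0,-0.0008,0.0012,0,0.02,0,0,0,0,0,0.015,0.02,0,0,0,0,0,0.02,0.02,0,0,0,0,0,0.015,0.02,0,0,0,0,0,0.01,0.02,0,0,0,0,0,0.01,0.02,0,0,0,0,0,0,0.02]'

```text
clock: 21.92
eef_pos: [451.7, -310.7, 208.1]
tool_rot: [-3.141, 0.001, 0.254]
force: [-0.1, 0.1, -0.4]
width: 41.8
gripper_force: 4.5
```

Request:
carry_out --deltas '[0,0,0,0,0,0.01,0.02,0,0,0,0,0,0.015,0.02,0,0,0,0,0,0.01,0.02,0,0,0,0,0,0.006,0.02,0,0,0,0,0,0.003,0.02,0,0,0,0,0,0,0.02,0,0,0,0,0,0,0.02]'

```text
clock: 22.8
eef_pos: [452.4, -311.0, 165.2]
tool_rot: [3.141, -0.001, 0.254]
force: [0.3, -0.2, -0.8]
width: 41.9
gripper_force: 4.5
```

Tips are inside the pocket with no side force. I'll lower to the floor in small steps.

Request:
carry_out --deltas '[0,0,0,0,0,0.001,0.02,0,0,0,0,0,0.001,0.02,0,0,0,0,0,0.0008,0.02,0,0,0,0,0,0,0.02,0,0,0,0,0,0,0.02]'

```text
clock: 23.42
eef_pos: [452.9, -311.4, 162.9]
tool_rot: [3.14, -0.002, 0.254]
force: [-0.2, -0.3, 5.7]
width: 42.0
gripper_force: 5.0
```

Request:
carry_out --deltas '[0,0,0,0,0,0.0006,0.02,0,0,0,0,0,0,0.02,0,0,0,0,0,0,0.02]'

```text
clock: 23.8
eef_pos: [452.9, -311.4, 162.4]
tool_rot: [3.14, -0.002, 0.254]
force: [-0.8, 0.1, 5.8]
width: 42.3
gripper_force: 4.7
```

On the floor. I'll open gradually and withdraw.

Request:
carry_out --deltas '[0,0,0,0,0,0,-0.04,0,0,0,0,0,0,-0.1,0,0,0,0,0,0,-0.16,0,0,0,0,0,0,-0.3,0,0,0,0,0,0,-0.6,0,0,0,0,0,0,-1,0,0,0,0,0,0,-1,0,0,0,0,0,0,-1]'

```text
clock: 24.8
eef_pos: [452.1, -310.9, 161.4]
tool_rot: [3.142, -0.0, 0.254]
force: [-0.8, -0.5, -0.1]
width: 85.6
gripper_force: 0.0
```

Request:
carry_out --deltas '[0,0,0,0,0,-0.01,-1,0,0,0,0,0,-0.03,-1,0,0,0,0,0,-0.04,-1,0,0,0,0,0,-0.04,-1,0,0,0,0,0,-0.021,-1,0,0,0,-0.01,-0.001,0,-1,0,0,0,0,0,0,-1,0,0,0,0,0,0,-1]'

```text
clock: 25.8
eef_pos: [441.5, -312.1, 301.4]
tool_rot: [-3.14, 0.001, 0.253]
force: [0.8, -0.8, -0.1]
width: 85.4
gripper_force: 0.0
```

Run:
```python
from look import *
cv2.imwrite("pics/w9.png",im); a=cv2.imread("pics/w1.png")
def red(i): 
  h=cv2.cvtColor(np.ascontiguousarray(i),cv2.COLOR_BGR2HSV); m=cv2.inRange(h,(0,150,80),(6,255,255))|cv2.inRange(h,(174,150,80),(180,255,255))
  n,l,st,ce=cv2.connectedComponentsWithStats(m); return [(st[k].tolist(),ce[k].round(1).tolist()) for k in range(1,n) if st[k][4]>20]
print("before",red(a)); print("now",red(im))
# top-camera before/after change
t0=cv2.imread("pics/top0.png"); t1=ctrl.get_image("top")[:,:,::-1].copy(); cv2.imwrite("pics/top9.png",t1)
for n,(x,y,w,h) in dict(screwdriver=(250,122,68,20),cleaner=(175,150,22,22),board=(382,124,36,44),well=(272,196,16,16),tray=(170,188,58,46)).items():
  d=cv2.absdiff(t0,t1)[y:y+h,x:x+w].max(2); print(n,(d>50).sum(),d.size)
h=cv2.cvtColor(t1[188:234,168:228],cv2.COLOR_BGR2HSV); m=cv2.inRange(h,(15,100,80),(32,255,255)); ys,xs=np.nonzero(m); print("brass in tray px",len(xs),bp(ctrl.calibration("top"),xs.mean()+168,ys.mean()+188,12) if len(xs) else None)
```

```text
25.8 85.44219054351618 0.0 [ 441.51557905 -312.09449794  301.41502685] [-3.14004039e+00  1.27880816e-03  2.53408733e-01] [ 0.83938551 -0.84192491 -0.12877725]
before [([333, 165, 20, 29, 344], [343.3, 179.7]), ([291, 166, 18, 29, 339], [299.4, 180.4])]
now [([287, 163, 19, 29, 350], [295.5, 177.3]), ([331, 163, 18, 29, 347], [339.7, 177.3])]
screwdriver 0 1360
cleaner 0 484
board 0 1584
well 51 256
tray 58 2668
brass in tray px 50 [505.50227925 283.20198054  12.        ]
```

The pliers stand upright in the pocket with the same handle spacing as before. The spacer is in the tray at (505,283) and the bystanders are unchanged.

```bash
python3 -c "
from cell import ctrl
print(ctrl.finish_job())"
```

```text
the job is handed in; nothing more can be done
None
```

The job is handed in at about 26 s: the spacer lies on the tray floor, the pliers are back nose down in their pocket, and the bystanders are unmoved; a brief 5.5 N upward reading as the jaws closed on the spacer may have been a light touch on the board.

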